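Unhook the ladle and put it in the pot

ROBOT

A 6-joint arm with a two-finger parallel gripper is mounted at the origin on a cart in front of the work surface, level with it; the furniture and walls round the work are solid. World frame = base frame: x ahead of the robot, y to its left, z up, the work surface at z = 0. Lengths are in mm, angles in rad, forces in N, time in s.
With the tool pointing down it reaches from about 400 to 925 mm from the base axis. Payload 12.5 kg.
Tool frame: the origin (TCP) lies midway between the tips of the shut fingers; the grasp point (between the pads) lies 19 mm behind it (env.tcp_to_grasp is the distance from the TCP to the grasp point, in mm); z points along the fingers, y is the line along which they close (so a half turn about z gives the same grasp; the last joint's range is limited). The gripper opens to 95 mm and grips with 3 to 60 N. Pads are 20 mm wide; open, the fingers measure 119 mm over their backs; the gripper's body (75 mm by 180 mm) begins 59 mm behind the grasp point.
Start: joints at [1.113, 0.491, 1.559, -0, 1.092, -0.106], TCP at [215.352, 586.746, 214.661] pointing down, gripper open.
Joint ranges: [-3.1, 3.1], [-0.84, 2.19], [0.05, 2.79], [-1.13, 4.28], [0.06, 2.93], [-2.69, 2.69]. Speed limits (rad/s): [2.22, 2.22, 2.79, 3.14, 3.14, 3.14].

INTERFACE

Orientations are given as [roll, pitch, yaw] about the fixed x, y, z axes, in that order (R = Rz(yaw) Ry(pitch) Rx(roll)).
In Python, from cell import env gives the robot as it stands. The module is installed in compiled form; this text tells all that it offers.
- The arm moves only by the tool step_arm, never from a script. Its argument "plan" is a list that holds one entry, the list of rows, each a list of 5 numbers: the shift along the tool's x, y, z in mm, then the turn about the tool's z in degrees, then the opening, from -1 (shut) to 1 (fully open). A call has 1 to 8 rows; each row is the pose to reach, as a shift and turn from the pose commanded when the call began, along the tool's axes at that moment; what a row does not reach only later rows make up. A row lasts 1/12 s, in which the tool goes at most 41.7 mm and 7.16 degrees, less where a joint would pass 70% of its speed; a pose out of reach is approached as far as the arm can. A call with a gripper value outside its range is refused whole. The fingers move at their own pace and stop on an object; the grip force is fixed at half the most. Time passes only in rows, so rows that repeat a pose let the fingers close. It gives the time, the measured TCP pose, the force, the opening and the grip force at its end, in the units of the state.
- env.state(): the state, without advancing time (a new reading comes with each control period).
- env.read_camera(name): name is "scene" or "top" or "wrist"; returns the picture (480x640x3 uint8, blue, green, red); there is no depth.
- env.get_calibration(name): a dict with "K" (3x3 intrinsics, pixels), "extrinsics" (4x4, takes a point from world to camera coordinates). Camera axes: x right, y up, looking along -z (the intrinsics and any distortion apply to the point x, -y, -z); pixel columns grow to the right and rows downward; lengths in mm; the calibration is good to about 2 mm. A picture is of the moment at which its call begins: read the wrist's pose just before it. get_calibration takes no time and is no camera call; for the wrist camera it gives the pose at the moment of the call.
- env.job_done(): hands the job in; it is judged then, once.
The state is a dict: "t": time; "joints": joint angles; "qvel": joint speeds; "tau": joint torques, N m; "eef_pos": TCP position; "tcp_rot": TCP orientation; "ft_force": force on the tool from outside, world axes, zero at the start; "moment": the same for the moment, N m; "opening": opening from 0.0 (shut) to 1.0 (fully open); "grip_force": force on a finger pad.
Only numpy, scipy, OpenCV 4.12 (cv2) and the standard library are available. Lean on these libraries where they do the work, as an engineer would, in place of code of your own. Each camera call takes 0.05 s, during which the arm holds its last target. There are 200 camera calls.

TASK

Take the ladle down from its hook on the utensil rack: lift its wire loop past the tip of the deep hook before drawing it away. Lower it, bowl first, into the saucepan until the bowl is down at the bottom of the pan, and only then let go, so that the ladle stays in the pan with its handle leaning over the rim. Do not shift or tip the rack or the pan, leave the turner hanging, and leave everything else where it is.

Things in the scene. Friction and masses are not known exactly. Their poses are not given: they have to be found in the camera images.
- rack: loose utensil rack, 1.6 kg: wooden board 190 x 270 x 14 mm (centred 15 mm to -x of the origin), steel post 16 mm thick at x = 30, y = 0, cross bar 12 mm thick and 180 mm long along y on top (x = 30, height 302 mm). Two steel hooks, at y = +65 and -65 mm, point to -x, the rack's front. Origin: underside of the board; z up
- tip_left (a point): topmost point of the hook at the rack's y = +65 mm; axes as the rack's. Each hook is an 8 mm round bar that runs from the cross bar slightly downhill to -x, to a valley 16 mm behind (+x) and 34 mm below its tip (valley's centre line), then turns up to the tip, at rack x = -40 mm, height 324 mm
- tip_right (a point): topmost point of the other, equal hook, at the rack's y = -65 mm; axes as the rack's
- ladle_grip (a point): centre of the black handle of the ladle (0.10 to 0.20 kg; hangs on either hook). The handle is a straight bar 16 mm wide (y), 8 mm thick (x), from 60 mm below to 55 mm above this point. Axes: z up the handle to the loop, y across its width, x away from the bowl's side; at the start they agree with the rack's axes
- ladle_bowl (a point): centre of the ladle's round steel bowl (60 mm across, 32 mm deep, open towards the loop), 16 mm above its underside; axes as ladle_grip, from which it lies 30 mm to -x and 104 mm down. The bowl's axis is parallel to the handle
- ladle_loop (a point): middle of the upper bar of the ladle's wire loop (5 mm wire in a y-z plane, free opening 57 mm high, 20 mm wide), 141 mm above ladle_grip and 21 mm to its -x; this bar rests in the hook's valley. The loop passes over the tip to the rack's -x when lifted by 31 to 48 mm: lower it catches on the tip, higher its lower bar presses on the hook from below, which can be felt
- turner_loop (a point): middle of the upper bar of the loop of the slotted turner that hangs on the other hook: same handle and loop as the ladle's, but a flat slotted blade 58 mm wide. It stays hanging
- pot_mid (a point): centre of the saucepan (plain aluminium, no handle, 0.6 kg, standing loose), half-way up: outer diameter at the rim 162 mm, free diameter inside about 130 mm, height 73 mm, so the rim is 36.5 mm above this point and the inner floor 33.5 mm below it. z up
- pot: the same saucepan; origin at the centre of its underside
- ladle: the ladle; origin 120 mm below ladle_grip and 21 mm to its -x (under the loop), level with the bowl's underside, 261 mm below the upper bar of the loop; axes as ladle_grip
- turner: the turner, 0.11 kg; origin 261 mm below turner_loop, at the lower edge of its blade
- garlic: bystander: a garlic bulb, 50 mm; origin at its underside
- lemon: bystander: a lemon, 78 x 55 x 56 mm; origin at its underside
- shaker: bystander: a salt shaker, 44 mm across, 90 mm tall; origin at its underside
- mug: bystander: a mug, 78 x 116 x 101 mm; origin at its underside
- saucer: bystander: a saucer, 150 mm across, 16 mm high; origin at its underside
Not all that is in view belongs to the job. Of the things that look like the pot, the smaller one is meant.

How it is judged (in metres and radians):
On the way, in this order (a step that is already met when the one before it is completed fails the run):
1. the ladle, held by the fingers, is lifted until the top of its loop is above the hook's tip (z of ladle_loop in the frame of rack above 0.322 m and x of ladle_loop in the frame of rack above -0.06 m and contact force between the fingers and ladle above 0.5 N), for 0.05 s.
2. the ladle's bowl is down in the saucepan, touching it, while the fingers still hold the ladle (horizontal distance between ladle_bowl and pot_mid below 0.065 m and z of ladle_bowl in the frame of pot_mid below 0.01 m and contact force between ladle and pot above 0.1 N and contact force between the fingers and ladle above 0.5 N), for 0.05 s.
At the end, for the whole second after the job is handed in: the ladle rests in the upright saucepan, released and still: the centre of its bowl within 65 mm of the pan's axis and no more than 20 mm above the pan's mid-height, the loop end of its handle above the rim; the rack stands upright and the turner still hangs on it (horizontal distance between ladle_bowl and pot_mid below 0.065 m and z of ladle_bowl in the frame of pot_mid below 0.02 m and z of ladle_loop in the frame of pot_mid above 0.036 m and angle between each of pot, rack's own z axis and vertical below 0.1 rad and linear speed of ladle below 0.03 m/s and contact force between the fingers and ladle below 0.1 N and z of turner_loop in the frame of rack above 0.285 m); the robot touches nothing.
It fails at once if the rack was shifted by more than 25 mm or tipped (distance of rack from where it was at the start of the episode above 0.025 m or angle between rack's own z axis and vertical above 0.2 rad).
It fails at once if the saucepan was shifted by more than 40 mm or tipped (distance of pot from where it was at the start of the episode above 0.04 m or angle between pot's own z axis and vertical above 0.2 rad).
It fails at once if the turner came off its hook (z of turner_loop in the frame of rack below 0.26 m).
It fails at once if a bystander was moved by more than 40 mm (distance of any of garlic, lemon, shaker, mug, saucer from where it was at the start of the episode above 0.04 m).
It also fails if it takes over 53 s, if anything falls off the work surface, if the arm or the gripper's body presses on something with over 40 N, if the wrist force passes 120 N, or if a joint passes its speed limit or range.

## Working session

There is one attempt and no reset: what is moved stays moved. The work goes in short steps, Python scripts to look and compute and a tool call to move; the robot and the scene stay as the last step left them, time stands still between calls to the robot, and variables do not carry over. Pictures are saved under pics/ and viewed, at most 10 in all, crops included, and the job is handed in when it is done.

Besides the shell and the picture viewer there is one more tool, called after ">>>" as a command line: name --argument value ..., lists and objects as JSON in quotes. step_arm: Moves the arm, as the interface text tells. Its arguments: {"type":"object","properties":{"plan":{"type":"array"}},"required":["plan"]}

```bash
mkdir -p pics
python3 - <<'E'
from cell import env
import cv2
for n in("scene","top"):
    cv2.imwrite(f"pics/{n}.png",env.read_camera(n)); c=env.get_calibration(n); print(n,c["K"].tolist(),c["extrinsics"].round(4).tolist(),[k for k in c])
s=env.state();print(s);print(env.tcp_to_grasp)
E
```

```text
scene [[607.588455481648, 0.0, 313.8345434171956], [0.0, 607.588455481648, 246.7119153003312], [0.0, 0.0, 1.0]] [[-0.695, -0.7188, 0.0141, 298.4547], [0.3276, -0.2992, 0.8962, -406.906], [-0.64, 0.6275, 0.4434, -1627.1489], [0.0, 0.0, 0.0, 1.0]] ['K', 'extrinsics']
top [[575.8871737006938, 0.0, 320.5058906476017], [0.0, 575.8871737006938, 234.6040415052003], [0.0, 0.0, 1.0]] [[0.145, -0.9893, 0.0137, -202.706], [0.859, 0.1327, 0.4945, -570.9306], [-0.491, -0.06, 0.8691, -1739.0842], [0.0, 0.0, 0.0, 1.0]] ['K', 'extrinsics']
{'t': 0.1, 'joints': array([ 1.11338501e+00,  4.91488251e-01,  1.55936851e+00,  7.75592469e-06,
        1.09168095e+00, -1.05649876e-01]), 'qvel': array([ 0.00036124,  0.0001724 , -0.00211556, -0.00094636, -0.00049846,
       -0.00012331]), 'tau': array([ 2.70380398e-03, -6.13628197e+01, -2.58608454e+01,  6.94065378e-02,
        4.69238218e-02, -1.52898741e-05]), 'eef_pos': array([215.26243389, 586.54710878, 214.13391788]), 'tcp_rot': array([-3.14065359e+00, -1.06500270e-04,  2.78982759e+00]), 'ft_force': array([-0.2293268 , -0.52444508, -1.01904216]), 'moment': array([ 0.00021374, -0.01141193,  0.04677457]), 'grip_force': 0.0, 'opening': 1.0021228437650973}
18.8
```

View pics/scene.png

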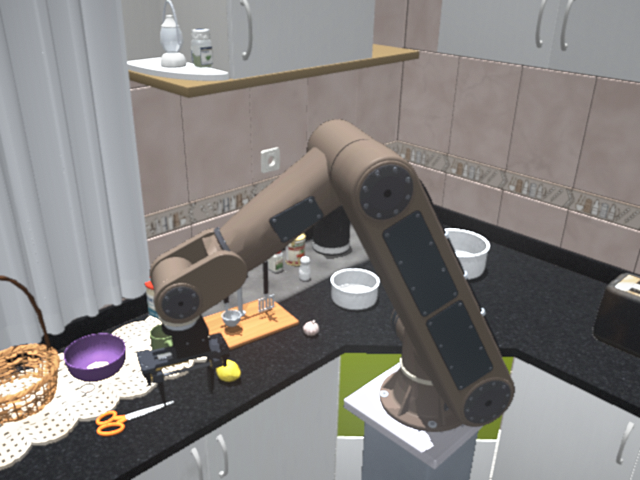

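View pics/top.png

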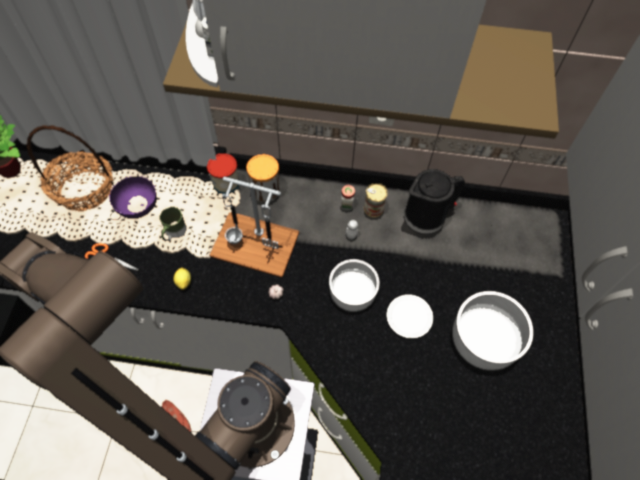

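Scene: the rack's board is at about (250,320), the ladle bowl at (232,317), the small pan at (355,288). Top: the ladle hangs on the left hook (bowl at 233,237), the turner on the right hook (270,240), and the small pan is at (354,285). I'll enlarge both.

Run:
```python
import cv2
a=cv2.imread("pics/top.png")[165:315,200:400];cv2.imwrite("pics/topc.png",cv2.resize(a,None,fx=4,fy=4,interpolation=cv2.INTER_CUBIC))
a=cv2.imread("pics/scene.png")[210:360,190:390];cv2.imwrite("pics/scenec.png",cv2.resize(a,None,fx=4,fy=4,interpolation=cv2.INTER_CUBIC))
```

```text
(no output)
```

View pics/topc.png

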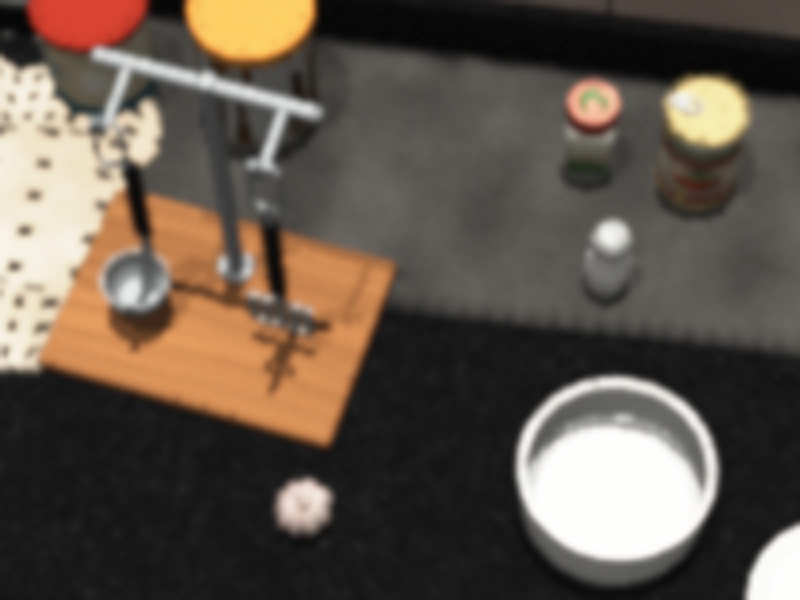

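View pics/scenec.png

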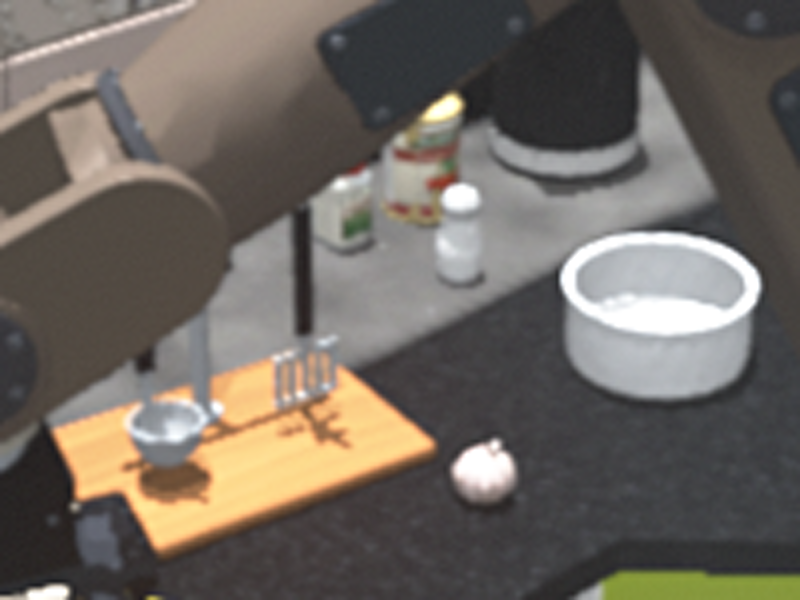

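Top crop: bar ends at (95,52) and (320,112). Board corners are (120,190), (397,262), (328,446) and (40,365), and the post foot is at (235,268). The pan's rim centre is about (617,470). The ladle hangs on the left hook, and the loop and tip are near (108,120). The arm hides the upper rack in the scene view. Next I fit the poses.

```bash
cat > h.py <<'E'
from cell import env
import numpy as np, cv2
from scipy.optimize import least_squares
def proj(c,P):
    X=np.c_[np.atleast_2d(P),np.ones(len(np.atleast_2d(P)))]@c["extrinsics"].T
    K=c["K"];return np.c_[K[0,0]*X[:,0]/-X[:,2]+K[0,2],K[1,1]*-X[:,1]/-X[:,2]+K[1,2]]
def onplane(c,uv,z):
    f=lambda p:(proj(c,[[p[0],p[1],z]])-uv)[0]
    return least_squares(f,[500,300]).x
def w(p,L):
    c,s=np.cos(p[2]),np.sin(p[2]);L=np.atleast_2d(L).astype(float)
    return np.c_[p[0]+c*L[:,0]-s*L[:,1],p[1]+s*L[:,0]+c*L[:,1],L[:,2]]
E
python3 - <<'E'
from h import *
t=env.get_calibration("top");s=env.get_calibration("scene")
L=[[30,90,306],[30,-90,306],[80,135,14],[80,-135,14],[-110,-135,14],[-110,135,14],[30,0,14]]
uv=np.array([[95,52],[320,112],[120,190],[397,262],[328,446],[40,365],[235,268]])/4+[200,165]
Ls=[[-110,-135,14],[80,-135,14],[-110,135,14]];us=np.array([[437,443],[335,372],[160,548]])/4+[190,210]
Ls,us=Ls[:1],us[:1]
f=lambda p:np.r_[(proj(t,w(p,L))-uv).ravel()]
r=least_squares(f,[600,350,0]);print("rack",r.x,r.fun.round(1))
p=r.x
for n,q in dict(tip=[-40,65,324],loop=[-24,65,296.5],grip=[-3,65,155],bowl=[-33,65,51]).items(): 
    W=w(p,q);print(n,W.round(0),((proj(t,W)-[200,165])*4).round(0),((proj(s,W)-[190,210])*4).round())
print("rack scene",((proj(s,w(p,L))-[190,210])*4).round().tolist())
print("pot",onplane(t,np.array([617,470])/4+[200,165],73),onplane(s,np.array([660,285])/4+[190,210],73),onplane(t,np.array([303,510])/4+[200,165],20))
E
```

```text
rack [ 6.18830703e+02  1.15282871e+02 -1.46031906e-01] [ 1.2  0.8 -0.8 -0.  -1.1 -1.   0.4 -0.   0.7 -0.  -1.  -0.4  0.5  0.4]
tip [[589. 185. 324.]] [[ 94. 122.]] [[162. 118.]]
loop [[605. 183. 296.]] [[106. 125.]] [[153. 144.]]
grip [[625. 180. 155.]] [[137. 198.]] [[148. 301.]]
bowl [[596. 184.  51.]] [[138. 289.]] [[174. 434.]]
rack scene [[87.0, 114.0], [296.0, 58.0], [29.0, 437.0], [318.0, 338.0], [444.0, 439.0], [143.0, 553.0], [209.0, 413.0]]
pot [ 477.18380374 -246.18292343] [ 473.74104879 -234.18830428] [425.64839075   9.48717534]
```

>>> step_arm --plan '[[[0, 0, -40, 0, 1], [0, 0, -80, 0, 1], [0, 0, -120, 0, 1], [0, 0, -160, 0, 1], [0, 0, -186, 0, 1], [-35, -17, -186, 0, 1], [-70, -34, -186, 0, 1], [-105, -51, -186, -2, 1]]]'

```text
t: 0.77
eef_pos: [296.6, 501.7, 400.6]
tcp_rot: [3.142, 0.0, 2.826]
ft_force: [1.0, -0.2, -0.3]
opening: 0.999
grip_force: 0.0
```

>>> step_arm --plan '[[[-36, -18, 0, 0, 1], [-72, -36, 0, 0, 1], [-108, -54, 0, 0, 1], [-144, -71, 0, 0, 1], [-180, -88, 0, 0, 1], [-216, -105, 0, 0, 1], [-252, -122, 0, 0, 1], [-288, -138, 0, 0, 1]]]'

```text
t: 1.43
eef_pos: [528.1, 280.0, 400.5]
tcp_rot: [-3.141, -0.0, 2.825]
ft_force: [-0.9, -0.1, 0.5]
opening: 0.999
grip_force: 0.0
```

>>> step_arm --plan '[[[0, 0, 0, -7, 1], [0, 0, 0, -9.7, 1], [0, 0, 0, -9.7, 1]]]'

```text
t: 1.68
eef_pos: [527.5, 281.1, 400.0]
tcp_rot: [-3.141, -0.001, 2.995]
ft_force: [-0.5, 0.9, 0.1]
opening: 1.0
grip_force: 0.0
```

Run:
```python
from h import *
s=env.state();c=env.get_calibration("wrist");im=env.read_camera("wrist");cv2.imwrite("pics/w1.png",im)
print(s["eef_pos"],s["tcp_rot"]);p=[618.8,115.3,-.146]
for n,q in dict(tip=[-40,65,324],loop=[-24,65,296.5],bar=[30,90,306],b2=[30,-90,306],bowl=[-33,65,51]).items(): print(n,proj(c,w(p,q)).round())
np.savez("w1.npz",K=c["K"],extrinsics=c["extrinsics"])
t=env.get_calibration("top");cv2.imwrite("pics/top2.png",env.read_camera("top"))
```

```text
[527.46779524 281.08110699 400.04785577] [-3.14114958e+00 -9.31381389e-04  2.99477110e+00]
tip [[193. 348.]]
loop [[204. 347.]]
bar [[237. 412.]]
b2 [[ 17. 413.]]
bowl [[250. 251.]]
```

View pics/w1.png

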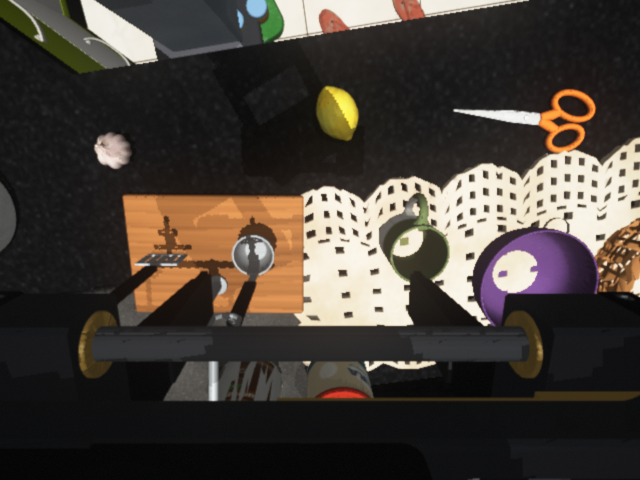

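Wrist view: board corners are (302,196), (123,196) and (302,312), and the bowl is at (253,256). The gripper hides the hook, so I back off towards the robot to look again.

>>> step_arm --plan '[[[14, -34, 0, 0, 1], [28, -68, 0, 0, 1], [42, -103, 0, 0, 1], [42, -103, 0, 0, 1], [42, -103, 0, 0, 1]]]'

```text
t: 2.2
eef_pos: [469.5, 185.5, 401.6]
tcp_rot: [3.141, 0.002, 2.991]
ft_force: [1.3, -0.0, -0.2]
opening: 1.0
grip_force: 0.0
```

Run:
```python
from h import *
s=env.state();c=env.get_calibration("wrist");im=env.read_camera("wrist");cv2.imwrite("pics/w2.png",im)
print(s["eef_pos"],s["tcp_rot"]);p=[618.8,115.3,-.146]
for n,q in dict(tip=[-40,65,324],tipr=[-40,-65,324],loop=[-24,65,296.5],bar=[30,90,306],b2=[30,-90,306],fl=[-110,135,14],fr=[-110,-135,14],bl=[80,135,14],bowlrim=[-33,65,67]).items(): print(n,proj(c,w(p,q)).round())
np.savez("w2.npz",K=c["K"],extrinsics=c["extrinsics"])
```

```text
[469.5089134  185.51388382 401.56081266] [3.14084664e+00 1.55228481e-03 2.99142984e+00]
tip [[334. 397.]]
tipr [[163. 398.]]
loop [[331. 392.]]
bar [[361. 453.]]
b2 [[150. 454.]]
fl [[368. 221.]]
fr [[189. 222.]]
bl [[364. 335.]]
bowlrim [[323. 282.]]
```

View pics/w2.png

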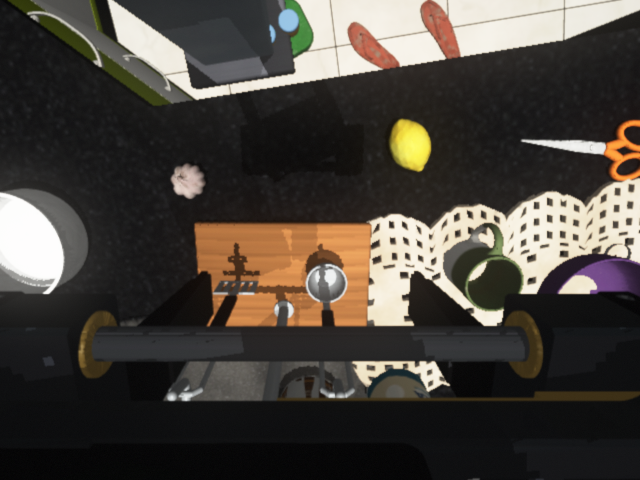

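Wrist view: board corners fit the prediction, the bowl is at (326,284), and loops or hooks show near (184,395) and (340,393), next to the gripper's shadow edge. I'll zoom in there, with a fresh top crop.

Run:
```python
from h import *
a=cv2.resize(cv2.imread("pics/w2.png")[345:405,155:375],None,fx=3.6,fy=3.6,interpolation=cv2.INTER_CUBIC)
b=cv2.resize(env.read_camera("top")[165:265,205:405],None,fx=3.6,fy=3.6,interpolation=cv2.INTER_CUBIC)
o=np.zeros((a.shape[0]+b.shape[0],792,3),np.uint8);o[:a.shape[0]]=a;o[a.shape[0]:,:720]=b;cv2.imwrite("pics/z.png",o);print(a.shape)
```

```text
(216, 792, 3)
```

View pics/z.png

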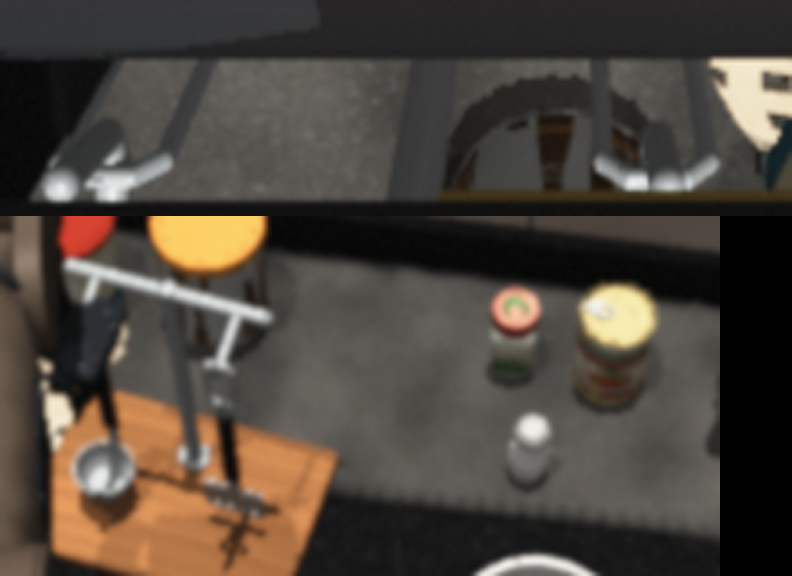

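Crop: ladle hook tip at (340.6,396) and loop bar centre at (337.6,391), about 6.5 px (5 mm) to +y of the estimate. The turner's tip shows the same shift, and the yaw agrees. I'm aiming for about (604,187).

>>> step_arm --plan '[[[-35, 6, 0, 0, 1], [-70, 12, 0, 0, 1], [-105, 17, 0, 0, 1], [-133, 21.5, 0, 0, 1], [-133, 21.5, 0, 0, 1], [-133, 21.5, 30, 0, 1], [-133, 21.5, 60, 0, 1], [-133, 21.5, 60, 0, 1]]]'

```text
t: 2.97
eef_pos: [603.7, 188.6, 334.5]
tcp_rot: [-3.139, -0.009, 2.994]
ft_force: [-0.7, -0.7, -1.3]
opening: 0.998
grip_force: 0.0
```

>>> step_arm --plan '[[[0, 0, 20, 0, 1], [0, 0, 40, 0, 1], [0, 0, 60, 0, 1], [0, 0, 75, 0, 1], [0, 0, 82, 0, 1], [0, 0, 82, 0, 1], [0, 0, 82, 0, 1]]]'

```text
t: 3.55
eef_pos: [605.4, 188.4, 259.7]
tcp_rot: [3.141, 0.001, 2.994]
ft_force: [-0.5, 1.3, -0.6]
opening: 1.0
grip_force: 0.0
```

Run:
```python
from h import *
s=env.state();print(s["eef_pos"],s["tcp_rot"],s["ft_force"]);c=env.get_calibration("wrist");im=env.read_camera("wrist")
b=cv2.resize(env.read_camera("top")[165:265,205:405],None,fx=3.2,fy=3.2,interpolation=cv2.INTER_CUBIC)
sc=cv2.resize(env.read_camera("scene")[210:360,140:340],None,fx=2,fy=2,interpolation=cv2.INTER_CUBIC)
o=np.zeros((600,800,3),np.uint8);o[:320,:640]=b;o[320:600,:400]=sc[:280];o[320:600,400:]=cv2.resize(im[150:],(400,280));cv2.imwrite("pics/c3.png",o)
```

```text
[605.44750197 188.36692563 259.73050693] [3.14117810e+00 8.44837257e-04 2.99438911e+00] [-0.53382052  1.28031443 -0.58686765]
```

View pics/c3.png

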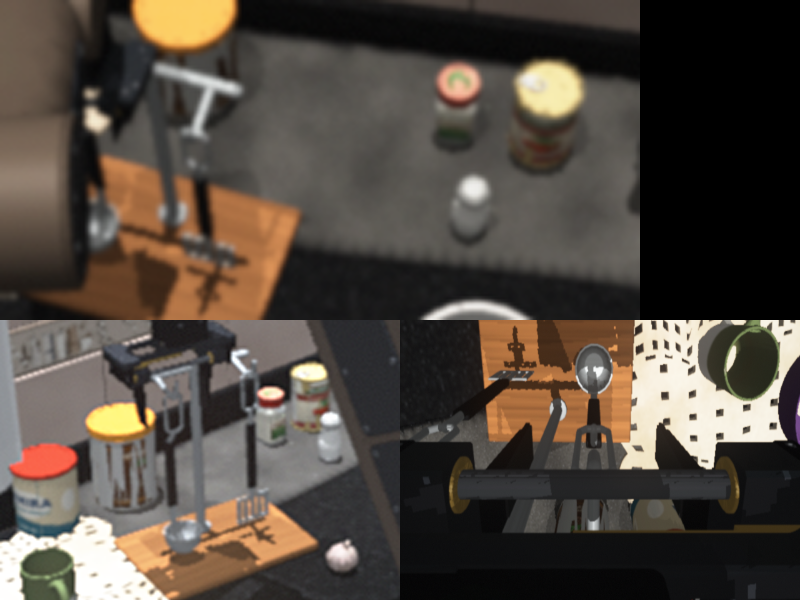

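The loop sits midway between the open fingers: 594 px, with the fingers at about 520 and 670. The scene view also shows it straddled, so I close.

>>> step_arm --plan '[[[0, 0, 0, 0, -1], [0, 0, 0, 0, -1], [0, 0, 0, 0, -1], [0, 0, 0, 0, -1], [0, 0, 0, 0, -1], [0, 0, 0, 0, -1], [0, 0, 0, 0, -1], [0, 0, 0, 0, -1]]]'

```text
t: 4.37
eef_pos: [605.0, 187.8, 258.6]
tcp_rot: [3.142, -0.0, 2.994]
ft_force: [0.2, -0.8, 0.9]
opening: 0.495
grip_force: 0.0
```

>>> step_arm --plan '[[[0, 0, 0, 0, -1], [0, 0, 0, 0, -1], [0, 0, 0, 0, -1], [0, 0, 0, 0, -1], [0, 0, 0, 0, -1], [0, 0, 0, 0, -1]]]'

```text
t: 4.87
eef_pos: [605.1, 187.8, 258.6]
tcp_rot: [3.142, 0.0, 2.994]
ft_force: [0.6, -1.0, -0.3]
opening: 0.303
grip_force: 30.0
```

>>> step_arm --plan '[[[0, 0, -8, 0, -1], [0, 0, -16, 0, -1], [0, 0, -24, 0, -1], [0, 0, -32, 0, -1], [0, 0, -39, 0, -1], [0, 0, -39, 0, -1], [0, 0, -39, 0, -1]]]'

```text
t: 5.45
eef_pos: [605.1, 187.8, 298.1]
tcp_rot: [3.141, 0.001, 2.994]
ft_force: [-0.5, -0.7, -2.1]
opening: 0.309
grip_force: 30.0
```

>>> step_arm --plan '[[[6, 0, 0, 0, -1], [12, 0, 0, 0, -1], [18, 0, 0, 0, -1], [24, 0, 0, 0, -1], [30, 0, 0, 0, -1]]]'

```text
t: 5.87
eef_pos: [574.5, 192.4, 297.6]
tcp_rot: [3.142, -0.0, 2.994]
ft_force: [0.4, -0.3, -1.4]
opening: 0.306
grip_force: 30.0
```

>>> step_arm --plan '[[[20, 0, 0, 0, -1], [40, 0, 0, 0, -1], [60, 0, 0, 0, -1], [80, 0, 0, 0, -1], [100, 0, 0, 0, -1], [120, 0, 0, 0, -1], [120, 0, 0, 0, -1]]]'

```text
t: 6.45
eef_pos: [453.4, 210.2, 298.1]
tcp_rot: [3.141, -0.001, 2.995]
ft_force: [1.8, -0.3, -0.4]
opening: 0.306
grip_force: 30.0
```

Run:
```python
from h import *
s=env.state();print(s["eef_pos"],s["tcp_rot"],s["ft_force"],s["joints"]);c=env.get_calibration("wrist");im=env.read_camera("wrist")
np.savez("w3.npz",K=c["K"],extrinsics=c["extrinsics"]);print(proj(c,[[477,-246,73],[474,-234,73]]))
cv2.imwrite("pics/w3.png",im)
t=env.read_camera("top")
# pot rim & floor from top: bright blob
b=cv2.resize(t[165:265,205:405],None,fx=3.2,fy=3.2,interpolation=cv2.INTER_CUBIC)
sc=cv2.resize(env.read_camera("scene")[200:340,140:390],None,fx=2,fy=2,interpolation=cv2.INTER_CUBIC)
o=np.zeros((600,800,3),np.uint8);o[:320,:640]=b;o[320:600,:500]=sc;o[320:545,500:]=cv2.resize(im,(300,225));cv2.imwrite("pics/c4.png",o)
```

```text
[453.35142031 210.21433945 298.05493455] [ 3.14147329e+00 -7.15053444e-04  2.99513125e+00] [ 1.78701759 -0.30228252 -0.40719402] [ 3.01690844e-01  2.28539563e-01  1.73831567e+00  4.52319698e-04
  1.17533018e+00 -1.12281841e+00]
[[-90.35726538 289.79820854]
 [-81.25035448 285.83229596]]
```

View pics/c4.png

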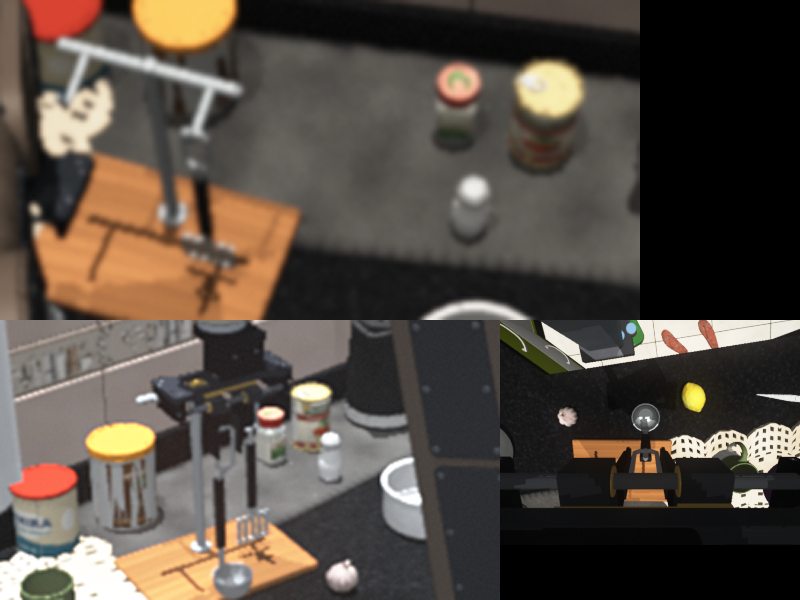

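The ladle is off the hook and hangs plumb in the fingers. The rack and turner have not moved. Next I refine the pan and place the neighbours.

Run:
```python
from h import *
t=env.get_calibration("top");s=env.get_calibration("scene");w2=np.load("w2.npz")
a=np.linspace(0,2*np.pi,721)
def ext(c,p,R=81,z=73):
    q=proj(c,np.c_[p[0]+R*np.cos(a),p[1]+R*np.sin(a),np.full(721,z)]);return np.r_[q[:,0].min(),q[:,0].max(),q[:,1].min()],q
T=np.array([516/4+200,718/4+200,376/4+165]);S=np.array([559/4+190,761/4+190,231/4+210])
for use in(0,1,2):
    f=lambda p:np.r_[(ext(t,p)[0]-T)*(use!=1),(ext(s,p)[0]-S)*(use!=0)]
    r=least_squares(f,[476,-240]);print(use,r.x,r.fun.round(1))
    print("w2 right edge",ext(w2,r.x)[1][:,0].max())
print("saucer",onplane(t,np.array([410.,316]),14),"shaker",onplane(t,np.array([607,290])/4+[200,165],5))
```

```text
0 [ 482.90704993 -245.50295661] [ 0.7 -0.7  0.   0.  -0.   0. ]
w2 right edge 61.14714877946284
1 [ 482.84038885 -243.90046216] [ 0.  -0.  -0.   1.3 -1.3  0.2]
w2 right edge 62.24807073780414
2 [ 483.43484187 -245.13134487] [ 0.6 -0.8 -0.1  1.4 -1.2  0. ]
w2 right edge 61.52762106225197
saucer [ 412.01844317 -443.17055847] shaker [ 683.35038593 -217.47482531]
```

>>> step_arm --plan '[[[0, 0, -20, 0, -1], [0, 0, -40, 0, -1], [0, 0, -60, 0, -1], [0, -25, -60, 5, -1], [0, -50, -60, 10, -1], [0, -75, -60, 15, -1], [0, -100, -60, 20, -1], [0, -125, -60, 25, -1]]]'

```text
t: 7.27
eef_pos: [438.6, 84.9, 357.5]
tcp_rot: [3.142, 0.0, 2.553]
ft_force: [-0.9, -0.3, -1.4]
opening: 0.309
grip_force: 30.0
```

>>> step_arm --plan '[[[-18, -20, 0, 4, -1], [-36, -41, 0, 9, -1], [-54, -61, 0, 14, -1], [-72, -82, 0, 19, -1], [-90, -102, 0, 24, -1], [-108, -122, 0, 29, -1], [-126, -143, 0, 34, -1], [-144, -163, 0, 39, -1]]]'

```text
t: 7.93
eef_pos: [469.0, -131.2, 357.5]
tcp_rot: [3.142, 0.0, 1.872]
ft_force: [0.7, 0.9, -1.1]
opening: 0.31
grip_force: 30.0
```

>>> step_arm --plan '[[[0, 0, 0, 5, -1], [0, 0, 0, 10, -1], [0, 0, 0, 15, -1], [0, 0, 0, 17.3, -1], [0, 0, 0, 17.3, -1]]]'

```text
t: 8.35
eef_pos: [469.0, -129.8, 357.4]
tcp_rot: [-3.141, -0.0, 1.573]
ft_force: [0.3, -0.0, -2.2]
opening: 0.305
grip_force: 30.0
```

>>> step_arm --plan '[[[-22, 3, 0, 0, -1], [-44, 6, 0, 0, -1], [-66, 9, 0, 0, -1], [-88, 12, 0, 0, -1], [-104, 14, 0, 0, -1], [-109, 14, 0, 0, -1], [-109, 14, 0, 0, -1]]]'

```text
t: 8.93
eef_pos: [483.0, -239.0, 357.1]
tcp_rot: [-3.141, -0.001, 1.574]
ft_force: [-0.2, 0.4, -1.4]
opening: 0.308
grip_force: 30.0
```

Run:
```python
from h import *
s=env.state();print(s["eef_pos"],s["tcp_rot"],s["ft_force"]);c=env.get_calibration("wrist");im=env.read_camera("wrist")
a=np.linspace(0,2*np.pi,73)
def draw(im,n):
    c=env.get_calibration(n);im=im.copy()
    for R,z in((81,73),):
        cv2.polylines(im,[proj(c,np.c_[483+R*np.cos(a),-245+R*np.sin(a),np.full(73,z)]).round().astype(int)],1,(0,0,255),1)
    return im
im=draw(im,"wrist")
t=draw(env.read_camera("top"),"top")[200:340,280:440];sc=draw(env.read_camera("scene"),"scene")[170:340,270:460]
o=np.zeros((600,800,3),np.uint8);o[:280,:320]=cv2.resize(t,(320,280));o[280:586,:342]=cv2.resize(sc,(342,306));o[:338,350:]=cv2.resize(im,(450,338));cv2.imwrite("pics/c5.png",o)
```

```text
[ 483.03042628 -239.01773675  357.09842717] [-3.14094085e+00 -5.45035011e-04  1.57427900e+00] [-0.22626902  0.42936017 -1.36979562]
```

View pics/c5.png

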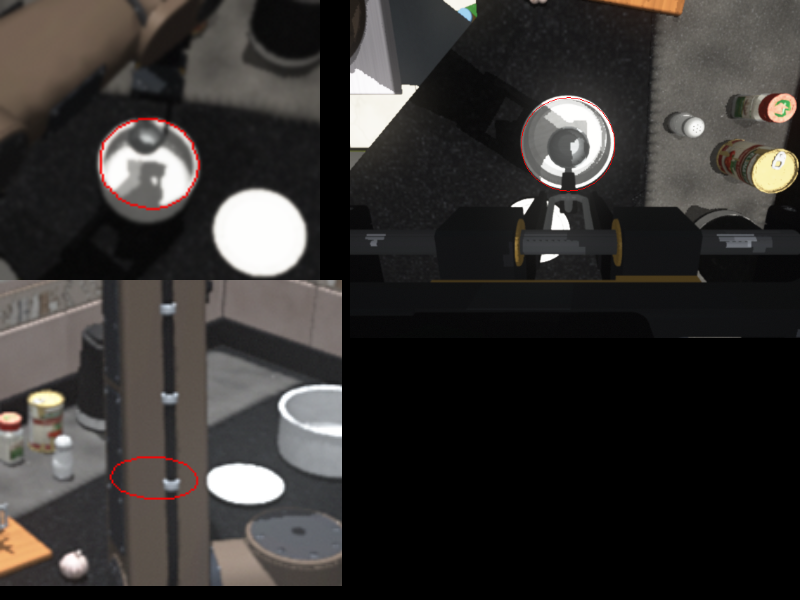

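The predicted rim circle lies on the pan in both the top and wrist views, and the bowl hangs over the pan. I lower it.

>>> step_arm --plan '[[[0, 0, 25, 0, -1], [0, 0, 50, 0, -1], [0, 0, 75, 0, -1], [0, 0, 95, 0, -1], [0, 0, 110, 0, -1], [0, 0, 120, 0, -1], [0, 0, 123, 0, -1], [0, 0, 123, 0, -1]]]'

```text
t: 9.75
eef_pos: [483.1, -237.6, 234.6]
tcp_rot: [-3.141, -0.0, 1.576]
ft_force: [-0.0, -0.1, -2.4]
opening: 0.307
grip_force: 30.0
```

>>> step_arm --plan '[[[0, 0, 2, 0, -1], [0, 0, 4, 0, -1], [0, 0, 6, 0, -1], [0, 0, 7, 0, -1], [0, 0, 7, 0, -1]]]'

```text
t: 10.17
eef_pos: [483.0, -238.1, 227.6]
tcp_rot: [3.142, -0.0, 1.575]
ft_force: [0.2, -0.0, -1.2]
opening: 0.307
grip_force: 30.0
```

>>> step_arm --plan '[[[0, 0, 1, 0, -1], [0, 0, 2, 0, -1], [0, 0, 2, 0, -1]]]'

```text
t: 10.42
eef_pos: [483.4, -238.4, 226.4]
tcp_rot: [3.14, 0.001, 1.575]
ft_force: [0.1, 0.4, 4.6]
opening: 0.309
grip_force: 30.0
```

>>> step_arm --plan '[[[0, 0, 1, 0, -1], [0, 0, 2, 0, -1], [0, 0, 2, 0, -1]]]'

```text
t: 10.67
eef_pos: [484.1, -239.0, 226.2]
tcp_rot: [3.137, 0.003, 1.575]
ft_force: [-1.7, 0.2, 19.0]
opening: 0.309
grip_force: 30.0
```

>>> step_arm --plan '[[[0, 0, -1.5, 0, -1], [-7, 0, -1.2, 0, -1], [-14, 0, -0.8, 0, -1], [-21, 0, 0, 0, -1], [-28, 0, 0.6, 0, -1], [-35, 0, 1.5, 0, -1], [-42, 0, 2.6, 0, -1], [-42, 0, 2.6, 0, -1]]]'

```text
t: 11.33
eef_pos: [483.8, -281.8, 222.2]
tcp_rot: [3.139, 0.002, 1.574]
ft_force: [-1.6, -0.6, 10.9]
opening: 0.308
grip_force: 30.0
```

```bash
cat > pc.py <<'E'
from h import *
a=cv2.imread("pics/top.png");b=env.read_camera("top");cv2.imwrite("pics/now.png",b)
for n,(y0,y1,x0,x1) in dict(front=(290,312,330,380),left=(268,300,325,340),right=(268,300,368,384),saucer=(290,340,383,437)).items():
    T=cv2.resize(a[y0:y1,x0:x1],None,fx=4,fy=4,interpolation=cv2.INTER_CUBIC);m=12
    S=cv2.resize(b[y0-m:y1+m,x0-m:x1+m],None,fx=4,fy=4,interpolation=cv2.INTER_CUBIC)
    r=cv2.minMaxLoc(cv2.matchTemplate(S,T,cv2.TM_CCOEFF_NORMED));print(n,round(r[1],2),(np.array(r[3])/4-m))
s=env.state();print(s["eef_pos"],s["ft_force"])
E
python3 pc.py
```

```text
front 0.83 [-1.25  5.  ]
left 1.0 [ 0.   -0.25]
right 0.75 [0.25 0.  ]
saucer 1.0 [0. 0.]
[ 483.76873263 -281.45214917  222.21078138] [-0.23361241 -0.37815438 11.31622609]
```

The pan has not moved. I keep tilting.

>>> step_arm --plan '[[[-7, 0, 1.3, 0, -1], [-14, 0, 2.8, 0, -1], [-20, 0, 4.5, 0, -1], [-27, 0, 6.5, 0, -1], [-34, 0, 8.5, 0, -1], [-40, 0, 10.5, 0, -1], [-40, 0, 10.5, 0, -1]]]'

```text
t: 11.97
eef_pos: [483.9, -322.1, 211.6]
tcp_rot: [3.139, 0.003, 1.574]
ft_force: [0.3, -2.4, 11.9]
opening: 0.307
grip_force: 30.0
```

```bash
python3 pc.py
```

```text
front 0.84 [-0.75  0.5 ]
left 1.0 [0. 0.]
right 0.72 [0.25 1.  ]
saucer 0.97 [0.5  0.25]
[ 483.89221396 -321.7852581   211.73575859] [-0.08574462 -2.44713649 11.50501192]
```

>>> step_arm --plan '[[[-6, 0, 2.3, 0, -1], [-12, 0, 4.6, 0, -1], [-18, 0, 7, 0, -1], [-24, 0, 9.5, 0, -1], [-24, 0, 9.5, 0, -1]]]'

```text
t: 12.43
eef_pos: [484.0, -346.2, 201.9]
tcp_rot: [3.139, 0.003, 1.574]
ft_force: [-0.3, -3.8, 11.0]
opening: 0.306
grip_force: 30.0
```

```bash
python3 pc.py
```

```text
front 0.91 [-1.   -0.25]
left 0.84 [0.  0.5]
right 0.78 [-1.75 -2.75]
saucer 0.93 [0.75 0.25]
[ 483.94195173 -345.86412931  202.04317471] [-0.71299274 -2.71115871  9.68640428]
```

>>> step_arm --plan '[[[0, 0, -0.7, 0, -1], [0, 0, -0.7, 0, -0.3], [0, 0, -0.7, 0, 0], [0, 0, -0.7, 0, 0.4], [0, 0, -0.7, 0, 0.8], [0, 0, -0.7, 0, 0.8], [0, 0, -0.7, 0, 0.8], [0, 0, -0.7, 0, 0.8]]]'

```text
t: 13.15
eef_pos: [483.5, -344.0, 201.6]
tcp_rot: [-3.142, -0.0, 1.575]
ft_force: [0.3, 0.0, 0.2]
opening: 0.712
grip_force: 0.0
```

>>> step_arm --plan '[[[0, 0, -0.7, 0, 0.8], [0, 0, -0.7, 0, 0.8], [0, 0, -0.7, 0, 0.8], [0, 0, -0.7, 0, 0.8], [0, 0, -0.7, 0, 0.8], [0, 0, -0.7, 0, 0.8]]]'

```text
t: 13.65
eef_pos: [483.5, -344.1, 202.4]
tcp_rot: [3.142, -0.0, 1.575]
ft_force: [-0.6, 0.5, 0.1]
opening: 0.902
grip_force: 0.0
```

>>> step_arm --plan '[[[0, 0, -10, 0, 0.8], [0, 0, -25, 0, 0.8], [0, 0, -45, 0, 0.8], [0, 0, -70, 0, 0.8], [0, 0, -95, 0, 0.8], [0, 0, -120, 0, 0.8], [0, 0, -145, 0, 0.8], [0, 0, -150, 0, 0.8]]]'

```text
t: 14.32
eef_pos: [484.0, -344.5, 357.5]
tcp_rot: [3.137, 0.004, 1.575]
ft_force: [0.7, -0.5, 0.5]
opening: 0.898
grip_force: 0.0
```

```bash
python3 pc.py
python3 - <<'E'
from h import *
c=env.get_calibration("wrist");im=cv2.cvtColor(env.read_camera("wrist"),6)
print("pot centre px",proj(c,[[483,-245,73]]).round(),"loop exp",proj(c,[[483,-370,190]]).round())
u,v=proj(c,[[483,-245,40]])[0].astype(int)
a=cv2.resize(im[max(v-80,0):v+130,u-90:u+90],(90,70),interpolation=cv2.INTER_AREA)
for r in a: print("".join(" .:-=+*#%@"[min(int(x)//26,9)] for x in r))
E
```

```text
front 0.93 [-1.25 -0.25]
left 1.0 [0. 0.]
right 0.83 [-1.25 -1.75]
saucer 0.92 [0.75 0.25]
[ 483.90511103 -344.44707221  356.17897037] [0.62472539 0.36360605 0.83648101]
pot centre px [[308. 114.]] loop exp [[308. 248.]]
        ..   ....................-=*#%@@@@@@@@@@@@@%#*=-:.................................
        ..   ................:=*%@@@@@%%##*****##%%@@@@@%#=:............................ .
            ...............=#@@@@%#+==--------------=+#%@@@@#=:...........................
          ..............:+%@@@#+=-----------------------=+#@@@%*-.........................
       ...............:*%@@%*=------------------------------+%@@@*:.......................
       ..............=%@@%+-----------==========--------------=#@@@*:.....................
    ...............-#@@%+--------=++*###########*++===----------=%@@%=....................
     .............+%@@*-------=+*#####################+=----------*@@@*:..................
     ...........:*@@%=------=*###########%%%%%%%########*=---------=#@@#:.................
    ...........:#@@#=-----+*########%%@@@@@@@@@@@@@%%%####+=
[... 4790 characters left out ...]
=*#%%%%%#+......................   .......                     
=++=+++==++++==-----------=#@%%#%%%#-....................... ........                     
@%*++==++++++++==--------+%@@@@@%#%#-.............................     .                  
@@@#+=++++++++++++==---=#%@@@@@@@@%=-:........................                            
@@@%@%#*+++++++++++++=*%@@@@@@@@@@*--:.........................                           
@@@@@@@%*++++++++++++#@@@@@@@@@@%%+-**=-==*+............... ....                          
@@@@@@@@@@%*+++++++++#@@@@@@@@@%++=-=*****%@+..................                         ..
@@@@@@@@@@@@%#*++++*#@@@@@@@@@#=#@%%%++**%%%%:................                           .
```

Run:
```python
from h import *
a=env.read_camera("top").astype(int)
for _ in range(6): b=env.read_camera("top").astype(int)
print("diff in pot/ladle area",np.abs(a-b)[240:400,320:440].max(),env.state()["t"],env.state()["ft_force"])
print(env.job_done())
```

```text
diff in pot/ladle area 64 14.7667 [ 0.13466344 -0.84704858  0.10600432]
the job is handed in; nothing more can be done
None
```

The ladle is off its hook and in the saucepan, released, with its handle over the rim, and the job is handed in. I saw no verdict; the pan had not visibly shifted, the rack and turner were untouched when last seen, and the last stillness check was inconclusive.

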